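# Unbolt the reagent chest past its spring catch

### The arm

A 7-joint arm with a two-finger parallel gripper is mounted at the origin on the work surface. World frame = base frame: x ahead of the robot, y to its left, z up, the work surface at z = 0. Lengths are in mm, angles in degrees, forces in N, time in s.
With the tool pointing down it reaches from about 400 to 925 mm from the base axis. Payload 5.6 kg.
Tool frame: the origin (TCP) lies midway between the tips of the shut fingers; the grasp point (between the pads) lies manip.pinch_z behind it (manip.pinch_z is the distance from the TCP to the grasp point, in mm); x points along the fingers, y is the direction in which the jaws open and shut, and the axes are right-handed (so a half turn about x gives the same grasp; the last joint's range is limited). The gripper opens to 85 mm and grips with 20 to 120 N. Pads are 22 mm wide; open, the fingers measure 114 mm over their backs; the gripper's body (76 mm by 85 mm) begins 54 mm behind the grasp point. The pads swing forward as they close: fully open they stand 13 mm farther back than shut.
Start: joints at [65.489, 26.786, -0.665, 91.828, 0.344, 61.387, -3.226], TCP at [243.953, -602.491, 231.29] pointing down, gripper open.
Joint ranges: [-144.91, 144.91], [-17.63, 115.5], [-89.93, 88.59], [15.96, 139.68], [-74.01, 254.01], [8.47, 105.57], [-167.45, 167.45]. Speed limits (degrees/s): [147.25, 147.25, 180, 180, 180, 180, 180].

### API

Orientations are given as a 3x3 rotation matrix whose columns are the frame's x, y, z axes.
In Python, from bench import monitor, get_image, job, boxes_of, landmark_of, manip gives the robot as it stands.
- The arm moves only by the tool carry_out, never from a script. Its argument "moves" is a list of rows, each an object of numbers: "ax", "ay", "az": the turn, a rotation vector about the tool's x, y, z in units of 8 degrees (1.0 is 8 degrees); "dx", "dy", "dz": the shift along the tool's x, y, z in units of 30 mm (1.0 is 30 mm); "claw": the gripper command: -1 is shut, 1 is fully open, values between are in proportion. In form: [{"ax": .., "ay": .., "az": .., "dx": .., "dy": .., "dz": .., "claw": ..}, ...]. A call has 1 to 8 rows; each row is the pose to reach, as a shift and turn from the pose commanded when the call began, along the tool's axes at that moment; what a row does not reach only later rows make up. A row lasts 1/10 s, in which the tool goes at most 50 mm and 8.59 degrees, less where a joint would pass 70% of its speed; a pose out of reach is approached as far as the arm can. A call with a gripper value outside its range is refused whole. The fingers move at their own pace and stop on an object; the grip force is fixed at half the most. Time passes only in rows, so rows that repeat a pose let the fingers close. It gives the time, the measured TCP pose, the force and the opening at its end, in the units of the state.
- monitor.read_state(): the state, without advancing time (a new reading comes with each control period).
- get_image(name): name is "scene" or "top"; returns a dict with "image" (420x560x3 uint8, red, green, blue), "fx", "fy", "cx", "cy" (pixels), "k1" (the pictures are not rectified: a ray, as slopes to the right and down, at radius r is drawn at 1 + k1 r^2 times it, then the intrinsics apply), "xyz" and "orientation" of the camera in the world. Camera axes: x right, y down, z forward; pixel columns grow to the right and rows downward; lengths in mm; the calibration is good to about 2 mm. A picture is of the moment at which its call begins. There is no depth.
- job.hand_in(): hands the job in, once; it reports no verdict.
Trained networks look in a picture, given as the dict that the camera call returned (one of the last four; its "shot" number tells which), for a name from the list of things; names that differ only in an ending like _2 or _b are one class to them, and where a whole thing is asked for, a point or a joint stands for the part that bears it (a point fixed in the world has none). Each returns a list of dicts, best first, with "score" (0 to 1); they miss things now and then, are a little off and sometimes report something else, mostly with a low value. They report only what shows in the picture. A call takes as long as a camera call.
- boxes_of(picture, label): "centre" ([column, row] in pixels, amid what is visible of it).
- landmark_of(picture, label): "centre" ([column, row] in pixels: a listed point, or the origin of a listed thing).
The state is a dict: "time_s": time; "joint_positions": joint angles; "dq": joint speeds; "tau": joint torques, N m; "tcp_pos": TCP position; "orientation": TCP orientation; "wrist_force": force on the tool from outside, world axes, zero at the start; "wrist_torque": the same for the moment, N m; "opening": opening from 0.0 (shut) to 1.0 (fully open).
Only numpy, scipy, OpenCV 4.12 (cv2) and the standard library are available. Lean on these libraries where they do the work, as an engineer would, in place of code of your own. Each camera call takes 0.05 s, during which the arm holds its last target.

### The job

Unbolt the lid of the reagent chest: press the long spring catch bar down with one fingertip and, keeping it down all the way, push the upright tab of the bolt with the other fingertip until the bolt is right out of its keeper, as far as it goes. Then let the catch spring back up behind the bolt and take the hand away. Only push with the fingers: do not pick up or shift any of the glassware and tools around it.

Things in the scene. Friction and masses are not known exactly. Their poses are not given: they have to be found in the camera images.
- chest: low blue-grey steel reagent chest fixed to the bench, 300 (x) x 420 (y) x 100 mm tall; origin under its centre, z up, x away from the robot and y along the bolt. The bolt lies along y on its flat lid, 35 mm to the -x side of the centre, and the catch bar lies parallel to it, 90 mm to the -x side of the centre. The keeper (steel bridge, 22 mm high above the lid) is at the bolt's -y end
- bolt (a joint): how far the bolt is drawn (m), along the chest's +y, away from the keeper. 0 is fully in the keeper, 0.050 its far stop. It starts at 0 to 0.006. Friction about 2 N; it stays where it is left. With the catch up it is blocked at 0.008. Three lugs 12 mm apart on the bolt pass the catch one by one, so a catch let go part way drops back in and blocks it again; past 0.041 the bolt is out and the catch can spring up behind it
- bolt_tab (a point): centre of the upright steel push tab on the bolt: a plate 30 wide (chest x), 8 thick (chest y), 40 mm tall; this point is 36 mm above the lid, the tab's top edge 56 mm above it. It is pushed on its -y face (keeper side). The bolt bar beneath is 18 mm wide; its top is 16 mm above the lid, and the side lugs and the bridges over the bar stand up to 20 mm (keeper 22 mm)
- catch (a joint): how far the spring catch is pressed down (m): 0 up, 0.012 fully down at its stop. Spring 3.5 N at the top to 7.7 N at the bottom. The bolt is free while it is pressed more than 0.006
- catch_top (a point): middle of the top face of the catch: a flat ribbed steel bar, 30 mm wide (chest x), 130 mm long (chest y), parallel to the bolt, its centre line 55 mm from the bolt's on the -x side. Its top is 40 mm above the lid when up, 28 mm when fully down. It moves straight down wherever along its length it is pressed, and a fingertip may slide along it; it springs up when let go
- jar: loose lidded sample jar, 52 mm across, 55 mm tall, standing on the lid behind the bolt; origin under its centre
- dropper: loose small dropper bottle, 28 mm across, 65 mm tall, standing on the lid just past the bolt's tail; origin under its centre
- spatula: loose steel lab spatula, 170 mm long, 8 mm high, lying on the lid behind the bolt; origin at its middle, on its underside
- amber_bottle: loose amber reagent bottle, 84 mm across, 190 mm tall, on the bench; origin under its centre
- flask: loose conical glass flask, 84 mm across, 120 mm tall, on the bench; origin under its centre
- beaker: loose clear beaker, 72 mm across, 90 mm tall, on the bench; origin under its centre
- vial: loose small clear vial, 34 mm across, 50 mm tall, on the bench; origin under its centre

How it is judged:
By the outcome, as a careful person would: the job done as asked, in the order asked, and still so for the second after the job is handed in, with the robot touching nothing.
It also fails if it takes over 32 s, if anything falls off the work surface, if the arm or the gripper's body presses on something with over 40 N, if the wrist force passes 120 N, or if a joint passes its speed limit or range.

## Working session

There is one attempt and no reset: what is moved stays moved. The work goes in short steps, Python scripts to look and compute and a tool call to move; the robot and the scene stay as the last step left them, time stands still between calls to the robot, and variables do not carry over. Pictures are saved under pics/ and viewed, and the job is handed in when it is done.

Besides the shell and the picture viewer there is one more tool, called after "Call:" as name(argument=value, ...) on one line, values as JSON. carry_out: Moves the arm, as the interface text tells. Its arguments: {"type":"object","properties":{"moves":{"type":"array","items":{"type":"object","properties":{"ax":{"type":"number"},"ay":{"type":"number"},"az":{"type":"number"},"dx":{"type":"number"},"dy":{"type":"number"},"dz":{"type":"number"},"claw":{"type":"number"}}}}},"required":["moves"]}

```bash
ls; mkdir -p pics; cat > h.py <<'E'
import numpy as np, cv2
from bench import monitor, get_image, job, boxes_of, landmark_of, manip
def ray(p,uv):
    K=np.array([[p['fx'],0,p['cx']],[0,p['fy'],p['cy']],[0,0,1.]])
    d=np.array([p['k1'],0,0,0,0.])
    n=cv2.undistortPoints(np.array([[uv]],float),K,d)[0,0]
    R=np.array(p['orientation']); v=R@np.array([n[0],n[1],1.])
    return np.array(p['xyz'],float),v/np.linalg.norm(v)
def at_z(p,uv,z):
    o,v=ray(p,uv); return o+v*(z-o[2])/v[2]
def proj(p,X):
    R=np.array(p['orientation']); c=R.T@(np.array(X,float)-p['xyz']); a=c[:2]/c[2]
    a=a*(1+p['k1']*(a@a)); return np.array([p['fx']*a[0]+p['cx'],p['fy']*a[1]+p['cy']])
def save(p,n): cv2.imwrite('pics/'+n,cv2.cvtColor(p['image'],cv2.COLOR_RGB2BGR))
def tri(a,ua,b,ub):
    o1,v1=ray(a,ua);o2,v2=ray(b,ub)
    s=np.linalg.lstsq(np.c_[v1,-v2],o2-o1,rcond=None)[0]
    p1=o1+s[0]*v1;p2=o2+s[1]*v2
    return (p1+p2)/2,np.linalg.norm(p1-p2)
E
python3 - <<'E'
from h import *
s=monitor.read_state(); print(s['time_s'],s['tcp_pos'],np.round(s['orientation'],3).tolist(),s['opening'],manip.pinch_z)
a=get_image('scene');b=get_image('top');save(a,'s0.png');save(b,'t0.png')
for p in(a,b): print(p['xyz'],np.round(p['orientation'],3).tolist(),p['fx'],p['k1'])
for n in ['chest','bolt_tab','catch_top','jar','dropper','spatula','amber_bottle','flask','beaker','vial']:
    r=[landmark_of(p,n)[:2] for p in(a,b)]
    print(n,[[(np.round(x['centre'],1).tolist(),round(x['score'],2)) for x in q] for q in r])
    if r[0] and r[1]:
        X,e=tri(a,r[0][0]['centre'],b,r[1][0]['centre']);print('   ',np.round(X,1),round(e,1))
print(monitor.read_state()['time_s'])
E
```

```text
pics
0.0 [ 243.71762482 -601.95725961  230.29856906] [[-0.001, 0.375, -0.927], [0.002, -0.927, -0.375], [-1.0, -0.002, 0.0]] 1.0037247115714445 18.700000000000003
[1231.72305016  568.32119155  679.51831569] [[-0.647, 0.414, -0.641], [0.763, 0.359, -0.538], [0.008, -0.836, -0.548]] 383.4043009984334 0.008244888812483813
[ 313.35438827   11.33505475 1805.04627504] [[0.028, -0.989, 0.148], [-1.0, -0.029, -0.005], [0.009, -0.147, -0.989]] 502.7779512659552 -0.18561626013456023
chest [[([259.3, 227.7], 0.96)], [([297.5, 205.4], 0.62)]]
    [569.5 -89.8   0. ] 5.8
bolt_tab [[([263.0, 182.7], 0.55)], [([307.5, 209.7], 0.81)]]
    [ 533.4 -111.8  132.2] 17.1
catch_top [[([271.6, 174.3], 0.6)], [([305.6, 229.3], 0.86)]]
    [ 474.4 -115.7  132.8] 6.1
jar [[([219.3, 205.1], 0.7)], [([318.3, 175.5], 0.74)]]
    [ 661.4 -153.8   98.5] 7.5
dropper [[([323.3, 212.5], 0.76)], [([245.9, 219.9], 0.44), ([152.6, 245.7], 0.42)]]
    [501.   90.2  99.2] 3.6
spatula [[([270.2, 225.4], 0.68), ([452.3, 279.0], 0.3)], [([268.8, 180.2], 0.47)]]
    [639.8  17.8  97.8] 8.3
amber_bottle [[([455.7, 279.9], 0.71)], [([150.8, 247.6], 0.61)]]
    [400.8 437.9  -5.1] 4.9
flask [[([456.0, 316.0], 0.81), ([187.3, 196.9], 0.71)], [([143.3, 211.4], 0.95)]]
    [529.8 477.    3.2] 15.6
beaker [[([186.6, 196.1], 0.78)], [([381.9, 199.9], 0.73)]]
    [ 5.988e+02 -4.005e+02  2.000e-01] 5.6
vial [[([207.5, 176.2], 0.5)], [([397.4, 242.6], 0.53), ([267.8, 181.2], 0.33)]]
    [ 447.8 -464.3   -8.8] 5.3
1.1
```

View images.

```bash
python3 - <<'E'
import cv2
a=cv2.imread('pics/s0.png');b=cv2.imread('pics/t0.png')
cv2.imwrite('pics/s0c.png',cv2.resize(a[120:290,160:380],None,fx=3.5,fy=3.5,interpolation=cv2.INTER_CUBIC))
cv2.imwrite('pics/t0c.png',cv2.resize(b[150:270,220:420],None,fx=4,fy=4,interpolation=cv2.INTER_CUBIC))
E
```

```text
(no output)
```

View pics/s0.png

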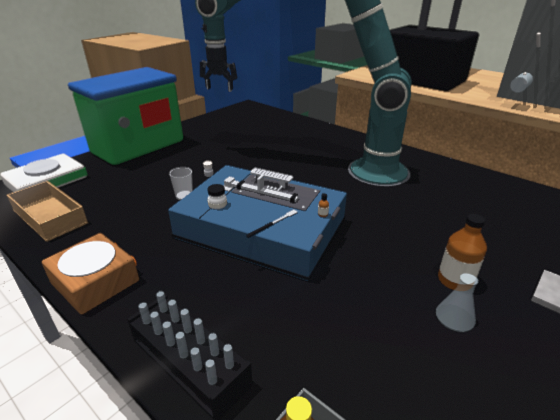

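View pics/s0c.png

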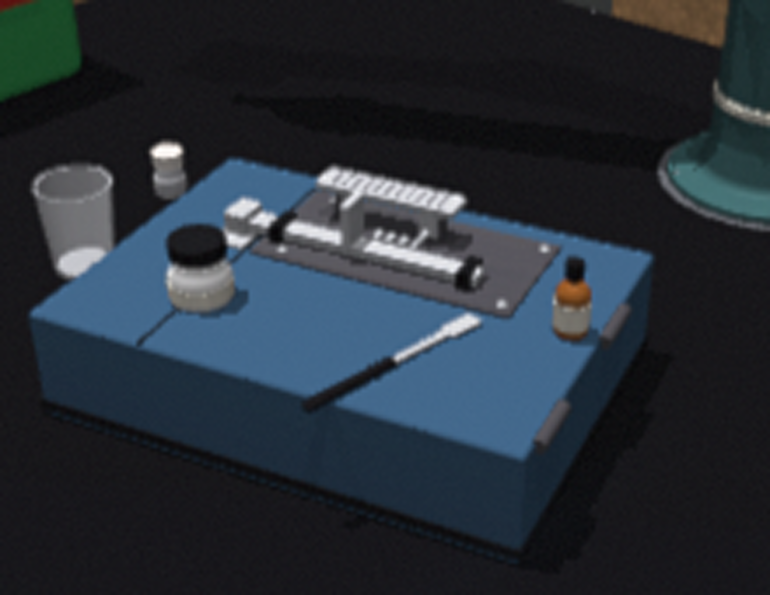

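View pics/t0c.png

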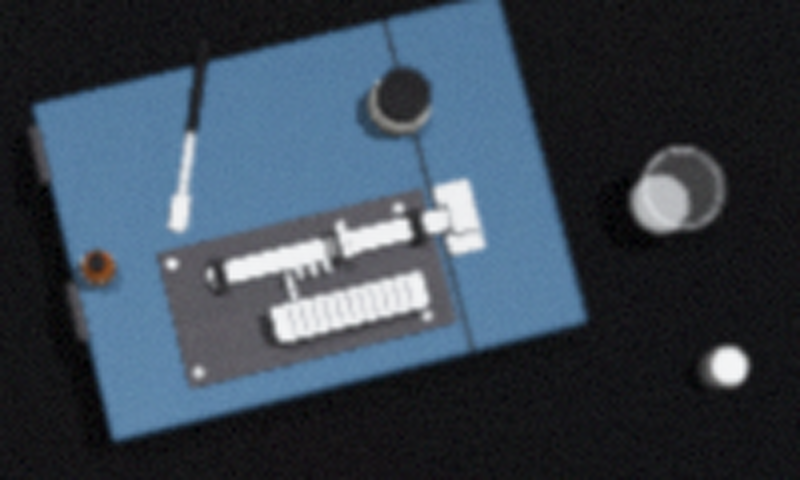

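```bash
python3 - <<'E'
from h import *
from scipy.optimize import least_squares
import pickle
a=get_image('scene');b=get_image('top');
for p in(a,b): p.pop('image')
pickle.dump((a,b),open('cam.pkl','wb'))
# corners chest frame: (+x,+y),( +x,-y),(-x,-y),(-x,+y)
C=[(150,210),(150,-210),(-150,-210),(-150,210)]
tb=[np.array(u)/4+[220,150] for u in [(35,105),(500,-2),(588,320),(112,440)]]
ta=[np.array(u)/3.5+[160,120] for u in [(527,458),(32,315),(232,158),(652,255)]]
def W(q,x,y,z):
    c,s=np.cos(q[2]),np.sin(q[2]); return np.array([q[0]+c*x-s*y,q[1]+s*x+c*y,z])
def res(q,wa=1,wb=1):
    r=[]
    for k,(x,y) in enumerate(C):
        X=W(q,x,y,100)
        r+=list(wa*(proj(a,X)-ta[k]))+list(wb*(proj(b,X)-tb[k]))
    return r
for w in((1,1),(1,0),(0,1)):
    f=least_squares(lambda q:res(q,*w),[569,-90,0.1]);print(f.x[:2],np.degrees(f.x[2]),np.round(f.fun,1))
    print(' catch',W(f.x,-90,0,140))
q=least_squares(res,[569,-90,0.1]).x
for p,tz,cz in((a,(263,182.7),(271.6,174.3)),(b,(307.5,209.7),(305.6,229.3))):
    for n,uv,z in(('tab',tz,136),('catch',cz,140)):
        X=at_z(p,uv,z)[:2]-q[:2];c,s=np.cos(q[2]),np.sin(q[2]);print(n,c*X[0]+s*X[1],-s*X[0]+c*X[1])
# measured features top crop
c,s=np.cos(q[2]),np.sin(q[2])
def loc(p,uv,z):
    X=at_z(p,uv,z)[:2]-q[:2];return np.round([c*X[0]+s*X[1],-s*X[0]+c*X[1]],1)
for n,u,z in(('tabtop',(341,230),156),('tabcen2',(340,240),156),('catchL',(272,325),140),('catchR',(428,289),140),('jar',(404,94),155),('dropper',(97,265),165)):
    print(n,loc(b,np.array(u)/4+[220,150],z))
for n,u,z in(('tabtop corner',(352,190),156),('catch near-right corner',(452,214),140),('catch right',(466,194),140),('catch left',(318,180),140),('catch top',(333,167),140)):
    print(n,loc(a,np.array(u)/3.5+[160,120],z))
print(q)
E
```

```text
[564.12281697 -82.33794692] 15.530328402234614 [-1.1 -1.  -1.9 -0.2 -1.9 -1.9 -1.4 -1.4 -0.5 -1.4 -0.7  0.9  0.6 -1.5
 -0.9  0.7]
 catch [ 477.4088195 -106.4353045  140.       ]
[566.73503433 -77.09653496] 15.74477305617253 [ 0.4  0.3 -0.  -0.  -1.6 -0.6 -0.  -0.  -0.3 -0.6 -0.  -0.   1.5 -0.7
 -0.   0. ]
 catch [ 480.11183476 -101.51827314  140.        ]
[564.27083434 -86.62513465] 15.302391308560095 [-0.  -0.  -0.6 -0.5 -0.  -0.   0.  -1.2 -0.  -0.   0.4  1.1 -0.  -0.
  0.1  0.5]
 catch [ 477.46165793 -110.37733225  140.        ]
tab -33.00282852118072 -8.149514652186381
catch -82.71070625643621 -5.1524462314803685
tab -34.427413970748354 -27.644753153163286
catch -97.06761111590298 -4.6228868170003174
tabtop [-27.7 -20. ]
tabcen2 [-35.6 -17.1]
catchL [-89.3  53.9]
catchR [-91.5 -80.1]
jar [  71.3 -100.4]
dropper [ -8.9 182.9]
tabtop corner [-42.4 -20.4]
catch near-right corner [-67.3  58.9]
catch right [-103.9   55.4]
catch left [-72.1 -69.4]
catch top [-99.1 -69.4]
[ 5.64122817e+02 -8.23379469e+01  2.71055365e-01]
```

```bash
python3 - <<'E'
import cv2
a=cv2.imread('pics/s0.png');b=cv2.imread('pics/t0.png')
cv2.imwrite('pics/s0d.png',cv2.resize(a[160:210,220:310],None,fx=8.8,fy=8.8,interpolation=cv2.INTER_CUBIC))
cv2.imwrite('pics/t0d.png',cv2.resize(b[190:245,265:345],None,fx=10,fy=10,interpolation=cv2.INTER_CUBIC))
E
```

```text
(no output)
```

View pics/s0d.png

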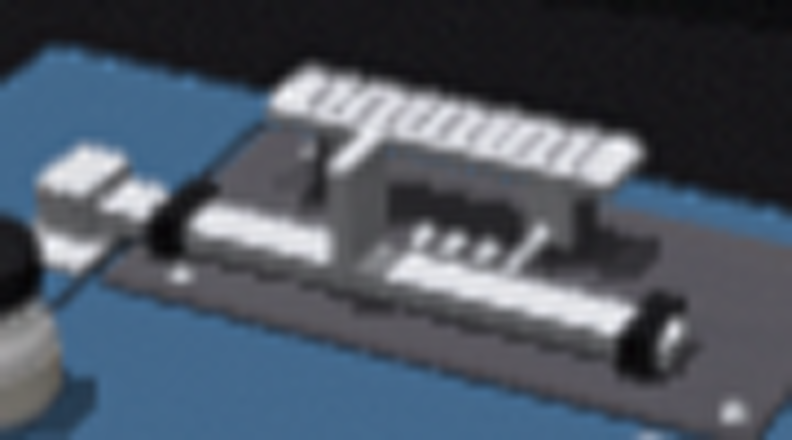

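View pics/t0d.png

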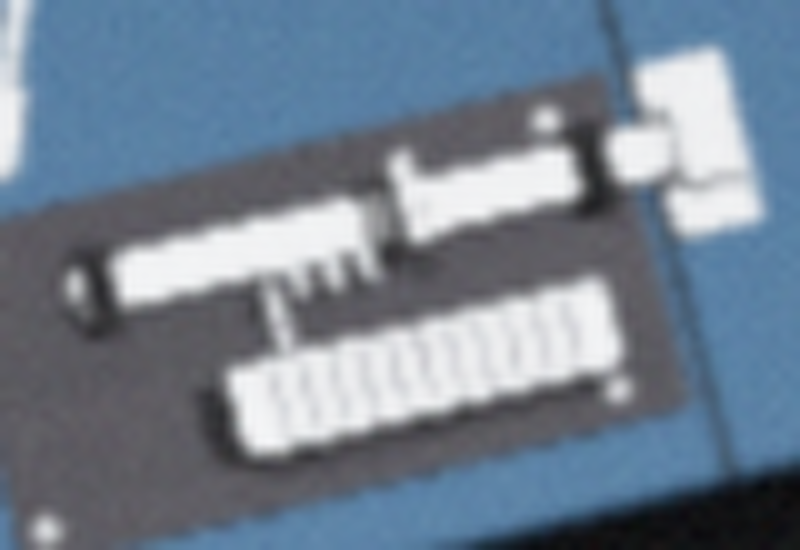

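```bash
cat > fit.py <<'E'
from h import *
import pickle
from scipy.optimize import least_squares
a,b=pickle.load(open('cam.pkl','rb'))
def W(q,x,y,z):
    c,s=np.cos(q[2]),np.sin(q[2]); return np.array([q[0]+c*x-s*y,q[1]+s*x+c*y,z])
C=np.array([(150,210),(150,-210),(-150,-210),(-150,210)],float)
def edges(img,p,q,blur=0.7):
    """for each lid edge sample points, search along the normal for strongest blue gradient"""
    g=cv2.GaussianBlur(img[:,:,0].astype(np.float32)*1.0,(0,0),blur)  # B channel (bgr)
    out=[]
    for k in range(4):
        A,B=C[k],C[(k+1)%4]
        for t in np.linspace(.06,.94,30):
            X=A+(B-A)*t; n=np.array([(B-A)[1],-(B-A)[0]]);n/=np.linalg.norm(n)
            if n@X<0:n=-n
            u0=proj(p,W(q,*X,100)); d=proj(p,W(q,*(X+n),100))-u0; d/=np.linalg.norm(d)
            ss=np.arange(-4.5,4.51,.25)
            pts=u0+ss[:,None]*d
            v=cv2.remap(g,pts[:,0].astype(np.float32)[None],pts[:,1].astype(np.float32)[None],cv2.INTER_LINEAR)[0]
            gr=-np.gradient(v,ss); i=gr.argmax()
            if gr[i]>8 and 0<i<len(ss)-1:
                i0=max(i-4,0); w=np.clip(gr[i0:i+5],0,None); out.append((k,t,n,u0+d*(w@ss[i0:i0+len(w)]/w.sum()),d))
    return out
def run(a,b,ia,ib,q0,use=(1,1)):
    q=np.array(q0,float)
    for it in range(4):
        E=[(p,e) for p,i,u in((a,ia,use[0]),(b,ib,use[1])) if u for e in edges(i,p,q)]
        def res(q):
            r=[]
            for p,(k,t,n,u,d) in E:
                X=C[k]+(C[(k+1)%4]-C[k])*t
                r.append((proj(p,W(q,*X,100))-u)@d)
            return r
        f=least_squares(res,q,loss='soft_l1',f_scale=.5); q=f.x
    r=np.array(res(q)); ks=np.array([(p is b)*4+e[0] for p,e in E])
    return q,{int(k):(round(r[ks==k].mean(),2),round(r[ks==k].std(),2),int((ks==k).sum())) for k in np.unique(ks)}
E
python3 - <<'E'
from fit import *
ia=cv2.imread('pics/s0.png');ib=cv2.imread('pics/t0.png')
for u in((1,1),(1,0),(0,1)):
    q,r=run(a,b,ia,ib,[564,-82,.27],u);print(np.round(q[:2],1),round(np.degrees(q[2]),2),r,W(q,-90,0,0)[:2])
E
```

```text
[566.2 -83. ] 15.08 {0: (np.float64(-0.83), np.float64(0.92), 30), 1: (np.float64(0.89), np.float64(1.4), 26), 2: (np.float64(-0.95), np.float64(2.01), 28), 3: (np.float64(-0.44), np.float64(0.65), 30), 4: (np.float64(0.37), np.float64(0.45), 30), 5: (np.float64(-0.09), np.float64(0.28), 30), 6: (np.float64(0.06), np.float64(0.34), 30), 7: (np.float64(0.49), np.float64(0.65), 30)} [ 479.35022684 -106.39351324]
[567.8 -80.7] 14.8 {0: (np.float64(-0.27), np.float64(0.56), 29), 1: (np.float64(0.19), np.float64(1.6), 28), 2: (np.float64(-0.86), np.float64(1.79), 25), 3: (np.float64(0.25), np.float64(0.68), 30)} [ 480.76453713 -103.70643112]
[566.1 -84.1] 15.64 {4: (np.float64(0.25), np.float64(0.29), 30), 5: (np.float64(0.22), np.float64(0.18), 30), 6: (np.float64(0.21), np.float64(0.2), 30), 7: (np.float64(0.21), np.float64(0.52), 30)} [ 479.38744807 -108.37673204]
```

```bash
python3 - <<'E'
from fit import *
q=np.array([566.2,-83.5,np.radians(15.5)])
c,s=np.cos(q[2]),np.sin(q[2])
def loc(p,uv,z):
    X=at_z(p,uv,z)[:2]-q[:2];return np.round([c*X[0]+s*X[1],-s*X[0]+c*X[1]],1)
print('tab',loc(b,(304.75,210.05),156),loc(a,(260.1,176.4),156))
B=lambda u:(np.array(u)+.5)/10-.5+[265,190]
A=lambda u:(np.array(u)+.5)/8.8-.5+[220,160]
for u in[(228,372),(605,280),(622,355),(250,460)]:print('catch',loc(b,B(u),140))
for u in[(310,66),(645,150),(600,185),(270,103)]:print('catch a',loc(a,A(u),140))
for n in[(0,0)]:pass
# target TCP: midpoint fingers x=-62.5, y
for y in(-50,-40,17):print(y,W(q,-62.5,y,0))
th=q[2];R0=np.array(monitor.read_state()['orientation'])
yt=np.array([c,s,0]);xt=np.array([0,0,-1.]);zt=np.cross(xt,yt);R1=np.c_[xt,yt,zt]
from scipy.spatial.transform import Rotation as Ro
print(Ro.from_matrix(R0.T@R1).as_rotvec(degrees=True)/8)
p=np.array(monitor.read_state()['tcp_pos']);print(R0.T@(W(q,-62.5,-45,231)-p)/30)
E
```

```text
tab [-37.2 -14.6] [-32.2 -14. ]
catch [-75.9  53.9]
catch [-76.3 -76.1]
catch [-102.   -75.2]
catch [-106.1   54. ]
catch a [-104.1  -70.9]
catch a [-98.6  59.1]
catch a [-70.3  55.5]
catch a [-73.9 -70. ]
-50 [ 519.33501548 -148.38392117    0.        ]
-40 [ 516.66263172 -138.74761663    0.        ]
17 [501.43004428 -83.8206808    0.        ]
[-1.04321719e+01  2.19510075e-04  2.92641012e-04]
[ 9.44388351e-03 -1.07503228e+01 -1.42079933e+01]
```

Call:
carry_out(moves=[{"ax": -10.43, "dy": -10.75, "dz": -14.2, "claw": -0.04}, {"ax": -10.43, "dy": -10.75, "dz": -14.2, "claw": -0.04}, {"ax": -10.43, "dy": -10.75, "dz": -14.2, "claw": -0.04}, {"ax": -10.43, "dy": -10.75, "dz": -14.2, "claw": -0.04}, {"ax": -10.43, "dy": -10.75, "dz": -14.2, "claw": -0.04}, {"ax": -10.43, "dy": -10.75, "dz": -14.2, "claw": -0.04}, {"ax": -10.43, "dy": -10.75, "dz": -14.2, "claw": -0.04}, {"ax": -10.43, "dy": -10.75, "dz": -14.2, "claw": -0.04}])

```text
$.moves[0]: bad value
```

Call:
carry_out(moves=[{"ax": -1.04, "dy": -1.07, "dz": -1.42, "claw": -0.04}, {"ax": -2.1, "dy": -2.15, "dz": -2.84, "claw": -0.04}, {"ax": -3.1, "dy": -3.22, "dz": -4.26, "claw": -0.04}, {"ax": -4.2, "dy": -4.3, "dz": -5.68, "claw": -0.04}, {"ax": -5.2, "dy": -5.4, "dz": -7.1, "claw": -0.04}, {"ax": -6.0, "dy": -6.0, "dz": -7.9, "claw": -0.04}, {"ax": -6.0, "dy": -6.0, "dz": -7.9, "claw": -0.04}])

```text
$.moves[0]: bad value
```

Call:
carry_out(moves=[{"ax": -1, "ay": 0, "az": 0, "dx": 0, "dy": -1, "dz": -1.3, "claw": -0.04}, {"ax": -2, "ay": 0, "az": 0, "dx": 0, "dy": -2, "dz": -2.6, "claw": -0.04}, {"ax": -3, "ay": 0, "az": 0, "dx": 0, "dy": -3, "dz": -3.9, "claw": -0.04}])

```text
time_s: 1.5
tcp_pos: [319.2, -473.7, 231.3]
orientation: [[0.0, 0.723, -0.691], [-0.0, -0.691, -0.723], [-1.0, 0.0, 0.0]]
wrist_force: [0.8, 0.0, 0.6]
opening: 0.514
```

```bash
cat > plan.py <<'E'
from fit import *
from scipy.spatial.transform import Rotation as Ro
q=np.array([566.2,-83.5,np.radians(15.5)])
def go(x,y,z):
    c,s=np.cos(q[2]),np.sin(q[2]);st=monitor.read_state()
    R0=np.array(st['orientation']);p=np.array(st['tcp_pos'])
    yt=np.array([c,s,0]);xt=np.array([0,0,-1.]);R1=np.c_[xt,yt,np.cross(xt,yt)]
    X=p[:2]-q[:2]
    print('t',st['time_s'],'chest-frame tcp',np.round([c*X[0]+s*X[1],-s*X[0]+c*X[1],p[2]],1),'F',np.round(st['wrist_force'],1),'op',round(st['opening'],3))
    print('rot',np.round(Ro.from_matrix(R0.T@R1).as_rotvec(degrees=True)/8,2),'shift',np.round(R0.T@(W(q,x,y,z)-p)/30,2),'joints',np.round(st['joint_positions'],0))
E
python3 -c "
from plan import *
go(-62.5,-45,200)"
```

```text
t 1.5 chest-frame tcp [-342.3 -310.   231.3] F [0.8 0.  0.6] op 0.514
rot [-7.4  0.  -0. ] shift [  1.04  -2.81 -12.54] joints [ 59.  20.  -8. 103.   3.  58.   6.]
```

Call:
carry_out(moves=[{"ax": -1, "ay": 0, "az": 0, "dx": 0, "dy": -0.35, "dz": -1.6, "claw": -0.04}, {"ax": -2, "ay": 0, "az": 0, "dx": 0, "dy": -0.7, "dz": -3.2, "claw": -0.04}, {"ax": -3, "ay": 0, "az": 0, "dx": 0, "dy": -1.05, "dz": -4.8, "claw": -0.04}, {"ax": -4, "ay": 0, "az": 0, "dx": 0, "dy": -1.4, "dz": -6.4, "claw": -0.04}, {"ax": -5, "ay": 0, "az": 0, "dx": 0, "dy": -1.75, "dz": -8, "claw": -0.04}, {"ax": -6, "ay": 0, "az": 0, "dx": 0, "dy": -2.1, "dz": -9.6, "claw": -0.04}, {"ax": -7, "ay": 0, "az": 0, "dx": 0, "dy": -2.5, "dz": -11.2, "claw": -0.04}, {"ax": -7.4, "ay": 0, "az": 0, "dx": 0.3, "dy": -2.81, "dz": -12.54, "claw": -0.04}])

```text
time_s: 2.3
tcp_pos: [521.0, -143.3, 223.6]
orientation: [[0.003, 0.963, 0.268], [-0.001, 0.268, -0.963], [-1.0, 0.003, 0.001]]
wrist_force: [1.0, -0.8, -0.3]
opening: 0.481
```

```bash
python3 -c "
from plan import *
go(-62.5,-45,165)"
```

```text
t 2.3 chest-frame tcp [-59.5 -45.6 223.6] F [ 1.  -0.8 -0.3] op 0.481
rot [ 0.01  0.01 -0.02] shift [ 1.95 -0.1  -0.02] joints [ 36.  20. -29. 106.  11.  57.  17.]
```

Call:
carry_out(moves=[{"ax": 0, "ay": 0, "az": 0, "dx": 0.7, "dy": -0.1, "dz": 0, "claw": -0.04}, {"ax": 0, "ay": 0, "az": 0, "dx": 1.4, "dy": -0.1, "dz": 0, "claw": -0.04}, {"ax": 0, "ay": 0, "az": 0, "dx": 1.9, "dy": -0.1, "dz": 0, "claw": -0.04}, {"ax": 0, "ay": 0, "az": 0, "dx": 1.9, "dy": -0.1, "dz": 0, "claw": -0.04}])

```text
time_s: 2.7
tcp_pos: [514.8, -146.6, 163.3]
orientation: [[-0.004, 0.965, 0.263], [0.001, 0.263, -0.965], [-1.0, -0.003, -0.002]]
wrist_force: [-0.7, -0.4, 0.1]
opening: 0.481
```

```bash
cat > look.py <<'E'
from plan import *
import sys
n=sys.argv[1]
x=get_image('scene');y=get_image('top')
A=cv2.cvtColor(x['image'],cv2.COLOR_RGB2BGR);B=cv2.cvtColor(y['image'],cv2.COLOR_RGB2BGR)
A=cv2.resize(A[140:220,200:325],(800,512),interpolation=cv2.INTER_CUBIC)
B=cv2.resize(B[165:255,245:370],(800,576),interpolation=cv2.INTER_CUBIC)
cv2.imwrite(f'pics/s{n}.png',A);cv2.imwrite(f'pics/t{n}.png',B)
go(-62.5,-45,165)
E
python3 look.py 1
```

```text
t 2.8 chest-frame tcp [-64.9 -47.8 165.6] F [-0.5  0.   0.1] op 0.48
rot [-0.04  0.   -0.  ] shift [ 0.02  0.08 -0.09] joints [ 35.  24. -27. 110.  14.  50.  15.]
```

View pics/s1.png

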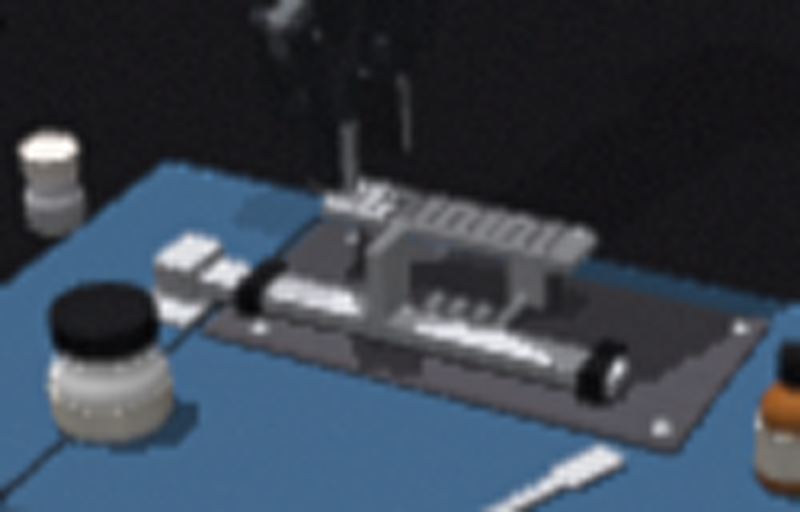

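View pics/t1.png

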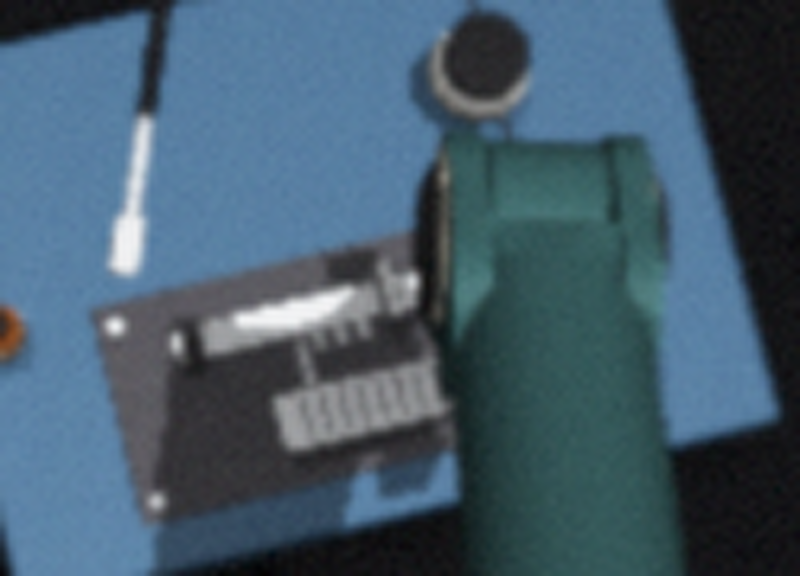

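```bash
python3 -c "
from plan import *
for x in(-64.9+20.5,-64.9+35,-64.9-20.5,-64.9-35):
  for y in(-58.8,-36.8):
    for z in(160,165): print(x,y,z,np.round((proj(a,W(q,x,y,z))+.5-[200,140])*6.4,0))
for X in((-35,-14,156),(-90,-9,140)): print(np.round((proj(a,W(q,*X))+.5-[200,140])*6.4,0))
"
```

```text
-44.400000000000006 -58.8 160 [313. 196.]
-44.400000000000006 -58.8 165 [312. 187.]
-44.400000000000006 -36.8 160 [355. 206.]
-44.400000000000006 -36.8 165 [355. 196.]
-29.900000000000006 -58.8 160 [297. 210.]
-29.900000000000006 -58.8 165 [296. 200.]
-29.900000000000006 -36.8 160 [340. 220.]
-29.900000000000006 -36.8 165 [340. 210.]
-85.4 -58.8 160 [356. 160.]
-85.4 -58.8 165 [356. 150.]
-85.4 -36.8 160 [398. 169.]
-85.4 -36.8 165 [397. 159.]
-99.9 -58.8 160 [371. 147.]
-99.9 -58.8 165 [370. 138.]
-99.9 -36.8 160 [412. 156.]
-99.9 -36.8 165 [412. 147.]
[391. 233.]
[456. 215.]
```

Call:
carry_out(moves=[{"ax": 0, "ay": 0, "az": 0, "dx": 0.5, "dy": 0.08, "dz": 0, "claw": -0.04}, {"ax": 0, "ay": 0, "az": 0, "dx": 0.8, "dy": 0.08, "dz": 0, "claw": -0.04}, {"ax": 0, "ay": 0, "az": 0, "dx": 0.9, "dy": 0.08, "dz": 0, "claw": -0.04}, {"ax": 0, "ay": 0, "az": 0, "dx": 0.9, "dy": 0.08, "dz": 0, "claw": -0.04}])

```text
time_s: 3.2
tcp_pos: [518.0, -146.0, 137.8]
orientation: [[-0.001, 0.965, 0.263], [0.0, 0.263, -0.965], [-1.0, -0.001, -0.001]]
wrist_force: [-1.1, 0.4, 2.2]
opening: 0.483
```

```bash
python3 -c "
from plan import *
go(-62.5,-45,125)"
```

```text
t 3.2 chest-frame tcp [-63.1 -47.4 137.8] F [-1.1  0.4  2.2] op 0.483
rot [-0.03 -0.    0.01] shift [ 0.43  0.02 -0.08] joints [ 34.  26. -27. 111.  16.  47.  14.]
```

Call:
carry_out(moves=[{"ax": 0, "ay": 0, "az": 0, "dx": 0.1, "dy": 0, "dz": 0, "claw": -0.04}, {"ax": 0, "ay": 0, "az": 0, "dx": 0.2, "dy": 0, "dz": 0, "claw": -0.04}, {"ax": 0, "ay": 0, "az": 0, "dx": 0.2, "dy": 0, "dz": 0, "claw": -0.04}])

```text
time_s: 3.5
tcp_pos: [518.4, -146.1, 132.3]
orientation: [[-0.0, 0.965, 0.263], [-0.0, 0.263, -0.965], [-1.0, -0.0, 0.0]]
wrist_force: [-1.4, -0.0, 4.2]
opening: 0.48
```

Call:
carry_out(moves=[{"ax": 0, "ay": 0, "az": 0, "dx": 0.1, "dy": 0, "dz": 0, "claw": -0.04}, {"ax": 0, "ay": 0, "az": 0, "dx": 0.1, "dy": 0, "dz": 0, "claw": -0.04}, {"ax": 0, "ay": 0, "az": 0, "dx": 0.1, "dy": 0, "dz": 0, "claw": -0.04}])

```text
time_s: 3.8
tcp_pos: [518.5, -146.1, 129.6]
orientation: [[-0.0, 0.965, 0.263], [-0.0, 0.263, -0.965], [-1.0, -0.0, 0.0]]
wrist_force: [-1.8, 0.2, 5.4]
opening: 0.481
```

Call:
carry_out(moves=[{"ax": 0, "ay": 0, "az": 0, "dx": 0.1, "dy": 0, "dz": 0, "claw": -0.04}, {"ax": 0, "ay": 0, "az": 0, "dx": 0.15, "dy": 0, "dz": 0, "claw": -0.04}, {"ax": 0, "ay": 0, "az": 0, "dx": 0.15, "dy": 0, "dz": 0, "claw": -0.04}, {"ax": 0, "ay": 0, "az": 0, "dx": 0.15, "dy": 0, "dz": 0, "claw": -0.04}])

```text
time_s: 4.2
tcp_pos: [518.7, -146.1, 126.2]
orientation: [[0.0, 0.965, 0.263], [-0.001, 0.263, -0.965], [-1.0, -0.0, 0.001]]
wrist_force: [-4.9, 0.9, 13.1]
opening: 0.478
```

```bash
python3 look.py 2
```

```text
t 4.3 chest-frame tcp [-62.6 -47.7 126.2] F [-4.4  0.7 13. ] op 0.477
rot [-0.03  0.01  0.  ] shift [-1.29  0.   -0.09] joints [ 33.  27. -26. 111.  16.  46.  13.]
```

View pics/s2.png

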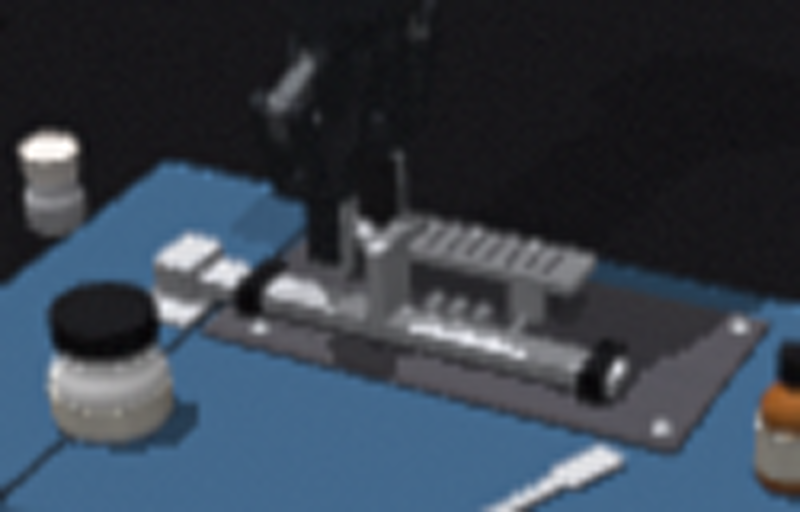

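Call:
carry_out(moves=[{"ax": 0, "ay": 0, "az": 0, "dx": 0, "dy": 0, "dz": -0.15, "claw": -0.04}, {"ax": 0, "ay": 0, "az": 0, "dx": 0, "dy": 0, "dz": -0.3, "claw": -0.04}, {"ax": 0, "ay": 0, "az": 0, "dx": 0, "dy": 0, "dz": -0.45, "claw": -0.04}, {"ax": 0, "ay": 0, "az": 0, "dx": 0, "dy": 0, "dz": -0.55, "claw": -0.04}, {"ax": 0, "ay": 0, "az": 0, "dx": 0, "dy": 0, "dz": -0.65, "claw": -0.04}, {"ax": 0, "ay": 0, "az": 0, "dx": 0, "dy": 0, "dz": -0.75, "claw": -0.04}])

```text
time_s: 4.9
tcp_pos: [515.1, -127.1, 126.5]
orientation: [[0.006, 0.965, 0.262], [-0.004, 0.262, -0.965], [-1.0, 0.005, 0.006]]
wrist_force: [2.1, -7.2, 6.4]
opening: 0.476
```

```bash
python3 -c "
from plan import *
go(-62.5,20,126)"
```

```text
t 4.9 chest-frame tcp [-60.9 -28.4 126.5] F [ 2.1 -7.2  6.4] op 0.476
rot [-0.04  0.04 -0.03] shift [ 0.01 -0.06 -1.61] joints [ 32.  26. -26. 112.  16.  45.  11.]
```

Call:
carry_out(moves=[{"ax": 0, "ay": 0, "az": 0, "dx": 0.05, "dy": -0.03, "dz": 0, "claw": -0.04}, {"ax": 0, "ay": 0, "az": 0, "dx": 0.05, "dy": -0.04, "dz": -0.12, "claw": -0.04}, {"ax": 0, "ay": 0, "az": 0, "dx": 0.05, "dy": -0.04, "dz": -0.24, "claw": -0.04}, {"ax": 0, "ay": 0, "az": 0, "dx": 0.05, "dy": -0.04, "dz": -0.36, "claw": -0.04}])

```text
time_s: 5.3
tcp_pos: [513.0, -119.5, 126.4]
orientation: [[0.01, 0.965, 0.261], [-0.007, 0.261, -0.965], [-1.0, 0.008, 0.01]]
wrist_force: [2.8, -11.0, 13.5]
opening: 0.483
```

```bash
python3 look.py 3
```

```text
t 5.4 chest-frame tcp [-60.9 -19.7 126.4] F [  1.8 -10.1  14.5] op 0.476
rot [-0.04  0.07 -0.05] shift [-1.28 -0.04  0.85] joints [ 31.  26. -27. 113.  17.  44.  10.]
```

View pics/s3.png

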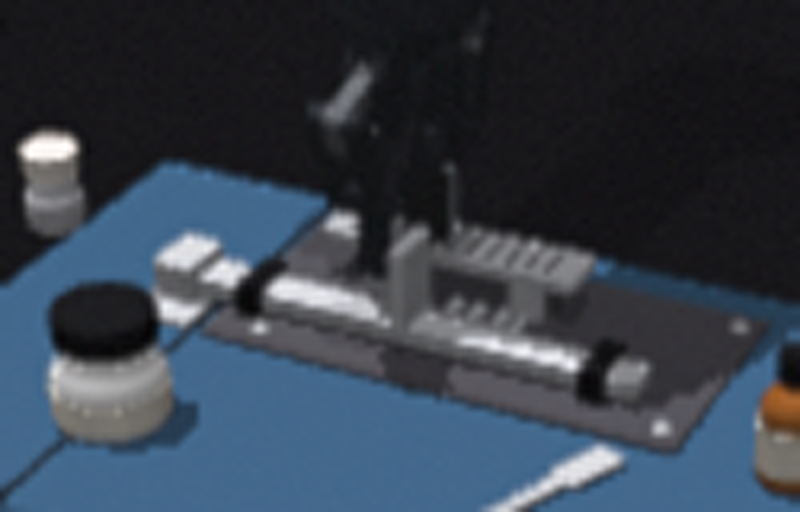

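Call:
carry_out(moves=[{"ax": 0, "ay": 0, "az": 0, "dx": 0, "dy": 0, "dz": -0.12, "claw": -0.04}, {"ax": 0, "ay": 0, "az": 0, "dx": 0, "dy": -0.02, "dz": -0.24, "claw": -0.04}, {"ax": 0, "ay": 0, "az": 0, "dx": 0, "dy": -0.03, "dz": -0.36, "claw": -0.04}, {"ax": 0, "ay": 0, "az": 0, "dx": 0, "dy": -0.03, "dz": -0.48, "claw": -0.04}, {"ax": 0, "ay": 0, "az": 0, "dx": 0, "dy": -0.03, "dz": -0.6, "claw": -0.04}])

```text
time_s: 5.9
tcp_pos: [507.8, -101.6, 126.5]
orientation: [[0.011, 0.965, 0.261], [-0.006, 0.261, -0.965], [-1.0, 0.009, 0.009]]
wrist_force: [4.5, -10.3, 13.8]
opening: 0.48
```

```bash
python3 -c "
from plan import *
go(-62.5,20,126)"
```

```text
t 5.9 chest-frame tcp [-61.1  -1.8 126.5] F [  4.5 -10.3  13.8] op 0.48
rot [-0.05  0.06 -0.06] shift [ 0.01 -0.05 -0.73] joints [ 30.  25. -27. 114.  16.  44.   8.]
```

Call:
carry_out(moves=[{"ax": 0, "ay": 0, "az": 0, "dx": 0, "dy": 0, "dz": -0.12, "claw": -0.04}, {"ax": 0, "ay": 0, "az": 0, "dx": 0, "dy": -0.02, "dz": -0.24, "claw": -0.04}, {"ax": 0, "ay": 0, "az": 0, "dx": 0, "dy": -0.03, "dz": -0.36, "claw": -0.04}, {"ax": 0, "ay": 0, "az": 0, "dx": 0, "dy": -0.03, "dz": -0.48, "claw": -0.04}, {"ax": 0, "ay": 0, "az": 0, "dx": 0, "dy": -0.03, "dz": -0.58, "claw": -0.04}])

```text
time_s: 6.4
tcp_pos: [502.5, -84.5, 126.5]
orientation: [[0.011, 0.965, 0.261], [-0.006, 0.261, -0.965], [-1.0, 0.009, 0.008]]
wrist_force: [4.3, -9.8, 13.6]
opening: 0.481
```

```bash
python3 look.py 4
```

```text
t 6.5 chest-frame tcp [-61.7  16.6 126.4] F [ 3.8 -7.1 14.3] op 0.481
rot [-0.04  0.06 -0.06] shift [-1.27 -0.    2.06] joints [ 28.  24. -27. 115.  16.  43.   6.]
```

View pics/s4.png

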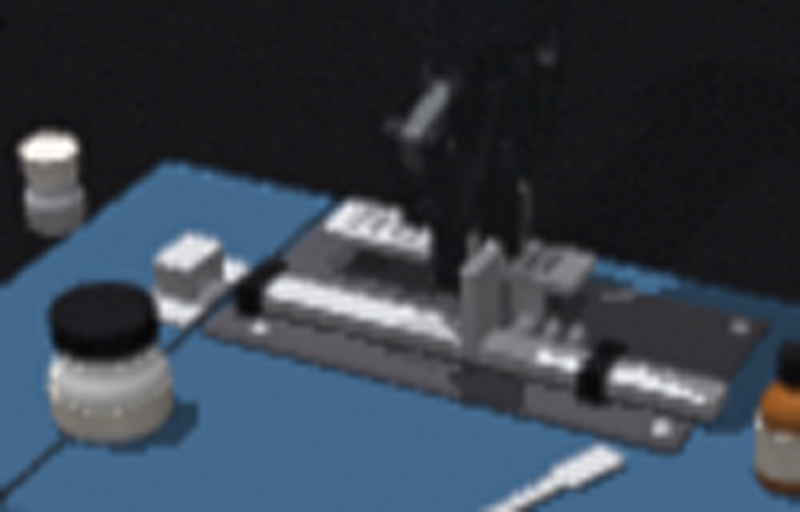

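Call:
carry_out(moves=[{"ax": 0, "ay": 0, "az": 0, "dx": 0, "dy": 0, "dz": -0.1, "claw": -0.04}, {"ax": 0, "ay": 0, "az": 0, "dx": 0, "dy": 0, "dz": -0.15, "claw": -0.04}, {"ax": 0, "ay": 0, "az": 0, "dx": 0, "dy": 0, "dz": -0.15, "claw": -0.04}])

```text
time_s: 6.8
tcp_pos: [502.2, -83.6, 126.5]
orientation: [[0.013, 0.966, 0.258], [-0.009, 0.258, -0.966], [-1.0, 0.01, 0.012]]
wrist_force: [7.1, -17.1, 10.2]
opening: 0.479
```

```bash
python3 -c "
from plan import *
go(-62.5,20,126)"
```

```text
t 6.8 chest-frame tcp [-61.7  17.  126.5] F [  7.1 -17.1  10.2] op 0.479
rot [-0.07  0.08 -0.07] shift [ 0.02 -0.03 -0.1 ] joints [ 28.  24. -27. 115.  16.  43.   6.]
```

Call:
carry_out(moves=[{"ax": 0, "ay": 0, "az": 0, "dx": 0.03, "dy": 0, "dz": -0.1, "claw": -0.04}, {"ax": 0, "ay": 0, "az": 0, "dx": 0.03, "dy": 0, "dz": -0.1, "claw": -0.04}])

```text
time_s: 7.0
tcp_pos: [502.2, -83.5, 126.5]
orientation: [[0.014, 0.967, 0.256], [-0.012, 0.256, -0.967], [-1.0, 0.01, 0.016]]
wrist_force: [6.4, -24.4, 16.9]
opening: 0.479
```

Call:
carry_out(moves=[{"ax": 0, "ay": 0, "az": 0, "dx": 0, "dy": 0, "dz": 0.2, "claw": -0.04}, {"ax": 0, "ay": 0, "az": 0, "dx": 0, "dy": 0, "dz": 0.4, "claw": -0.04}, {"ax": 0, "ay": 0, "az": 0, "dx": 0, "dy": 0, "dz": 0.55, "claw": -0.04}, {"ax": 0, "ay": 0, "az": 0, "dx": 0, "dy": 0, "dz": 0.55, "claw": -0.04}])

```text
time_s: 7.4
tcp_pos: [502.3, -84.0, 126.1]
orientation: [[0.004, 0.964, 0.264], [0.005, 0.264, -0.964], [-1.0, 0.006, -0.003]]
wrist_force: [-5.9, 11.7, 31.1]
opening: 0.482
```

```bash
python3 look.py 5
```

```text
t 7.5 chest-frame tcp [-61.7  16.6 126.1] F [-6.2 12.3 30.5] op 0.482
rot [-0.02 -0.02 -0.04] shift [-1.3  -0.02  2.05] joints [ 29.  25. -28. 115.  16.  44.   7.]
```

View pics/s5.png

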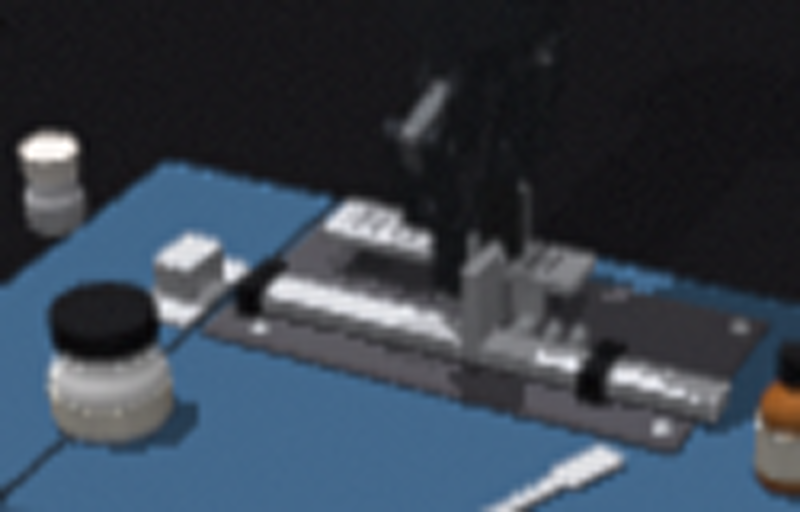

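Call:
carry_out(moves=[{"ax": 0, "ay": 0, "az": 0, "dx": -0.1, "dy": 0, "dz": 0, "claw": -0.04}, {"ax": 0, "ay": 0, "az": 0, "dx": -0.3, "dy": 0, "dz": 0.05, "claw": -0.04}, {"ax": 0, "ay": 0, "az": 0, "dx": -0.6, "dy": 0, "dz": 0.05, "claw": -0.04}, {"ax": 0, "ay": 0, "az": 0, "dx": -1.0, "dy": 0, "dz": 0.05, "claw": -0.04}, {"ax": 0, "ay": 0, "az": 0, "dx": -2, "dy": 0, "dz": 0.05, "claw": -0.04}, {"ax": 0, "ay": 0, "az": 0, "dx": -3, "dy": 0, "dz": 0.05, "claw": -0.04}, {"ax": 0, "ay": 0, "az": 0, "dx": -4, "dy": 0, "dz": 0.05, "claw": -0.04}, {"ax": 0, "ay": 0, "az": 0, "dx": -4, "dy": 0, "dz": 0.05, "claw": -0.04}])

```text
time_s: 8.3
tcp_pos: [502.5, -91.3, 246.6]
orientation: [[0.007, 0.965, 0.262], [-0.002, 0.262, -0.965], [-1.0, 0.006, 0.004]]
wrist_force: [-0.0, 0.5, -0.3]
opening: 0.478
```

```bash
python3 look.py 6
```

```text
t 8.4 chest-frame tcp [-65.6  10.2 242.9] F [-0.5 -0.3 -0.8] op 0.474
rot [-0.04  0.01 -0.  ] shift [2.6  0.11 1.84] joints [ 33.  15. -31. 109.   9.  58.  13.]
```

View pics/s6.png

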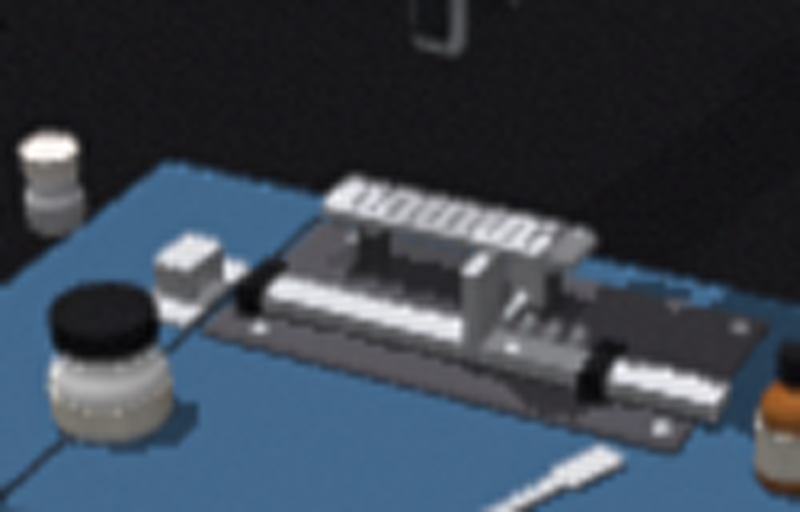

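Call:
carry_out(moves=[{"ax": 0, "ay": 0, "az": 0, "dx": -0.5, "dy": 0, "dz": 0, "claw": -0.04}, {"ax": 0, "ay": 0, "az": 0, "dx": -0.5, "dy": 0, "dz": 0, "claw": -0.04}, {"ax": 0, "ay": 0, "az": 0, "dx": -0.5, "dy": 0, "dz": 0, "claw": -0.04}])

```text
time_s: 8.7
tcp_pos: [499.7, -90.8, 256.3]
orientation: [[-0.002, 0.965, 0.263], [0.0, 0.263, -0.965], [-1.0, -0.001, -0.001]]
wrist_force: [0.5, 0.4, -0.9]
opening: 0.478
```

```bash
python3 -c "
from plan import *
go(-62.5,20,126)
print(job.hand_in())"
```

```text
t 8.7 chest-frame tcp [-66.   10.8 256.3] F [ 0.5  0.4 -0.9] op 0.478
rot [-0.03 -0.    0.01] shift [ 4.34  0.12 -0.31] joints [ 33.  14. -31. 108.   9.  60.  14.]
the job is handed in; nothing more can be done
None
```

The bolt is drawn fully out to its far stop, the catch is back up behind it, and the job is handed in at 8.7 s of the 32 s allowed.

I pressed the catch bar down to its stop with one fingertip. Keeping it down, I pushed the bolt tab with the other fingertip for about 46–47 mm. At the end, commanding several millimetres more moved it only about 0.5 mm while the push force rose to about 25 N, so I took that as the stop. I then eased the push and lifted the hand clear.

**Final checks:**
- **Bolt and catch:** the last scene picture shows the catch bar up, the bolt's lugs past it, and the tab where I left it.
- **Loose items:** in that close-up, the jar, vial, dropper and spatula (the last two only partly in view) look unmoved. The flask, amber bottle and beaker were outside it, but the arm stayed well clear of them.
- **Robot:** wrist force is about 1 N, and the hand is about 100 mm above the tab, touching nothing.

**Things that disagreed or went less cleanly:**
- **Camera fits:** the two cameras' fits of the chest position differed by 3–4 mm, which was within what the fingers could tolerate.
- **Catch force:** it dipped to about 6.4 N partway through the push, which still puts the catch about 8 mm down, past the 6 mm needed. I added a little more press before continuing.
- **Backing off:** the fingertip held by friction on the catch, with a wrist force of about 33 N (about 31 N of it downward), until I lifted it. The bolt did not move.

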